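# Hang the lifting link on the snap hook

### The job

Hang the oblong metal link on the snap hook of the bench stand: push one end of the link down through the sprung gate so that the gate gives way inward and snaps shut behind it, then let go so that the link hangs freely in the hook. Leave the round ring weight where it lies.

Things in the scene. Friction and masses are not known exactly. Their poses are not given: they have to be found in the camera images.
- link: closed oblong link of 10 mm round alloy bar, 90 mm long (x) by 60 mm wide (y), opening 70 x 40 mm, about 70 g, lying flat, loose. Both ends alike. Origin at its centre at mid-thickness, 5 mm above the table; the middle of each end's bar lies 40 mm from it along +x or -x. Best held from above across its 60 mm width.
- stand: fixed bench stand, grey foot 110 x 100 x 10 mm and post (136 mm high), carrying a steel snap hook, mouth up, on the side towards the robot. Origin on the table straight below the middle of the hook's seat; z up, x from the hook's free tip to shank and post, y across. Tip: upright 8 mm bar at x = -21 mm, top at 161 mm. Shank: 16 mm wide, face at x = +21 mm, top at 170 mm, the highest part.
- hook_seat (a point): middle of the hook's seat, an 8 mm bar along x, on its centre line 100 mm above the table; axes as the stand's. A hung link has one end on the seat between tip and shank (middle of its bar 109 mm above the table), goes round the tip's bar and hangs upright, clear of the table.
- gate (a joint): sprung gate, bar 35 x 9 x 5 mm, closing the mouth. Stand frame: hinge along y at x = +18 mm, 163 mm up; free end at x = -16 mm, 154 mm up when shut (0 rad). Swings only down, to 1.28; spring 0.035 (shut) to 0.067 N m (open), 2 to 5 N at mid-mouth. A link end coming down with its bar's middle at x = -12 to +10 mm passes; the gate snaps shut above it once that is below 115 mm.
- ring_weight: bystander: round flat steel ring weight 60 mm across, 14 mm thick, with a 20 mm hole, lying loose on the table; origin at the centre of its underside. Not to be moved.

How it is judged:
On the way:
1. the gate is pushed well inward (more than 0.4 rad) (value of joint gate above 0.4 rad), for 0.02 s.
At the end, for the whole second after the job is handed in: The link hangs in the hook: its centre 18 to 45 mm below the seat bar's centre line, within 30 mm of the seat's middle along the hook and within 20 mm across it, nearly at rest (under 0.08 m/s), and the gate is shut (under 0.1 rad) (value of joint gate below 0.1 rad and z of link in the frame of hook_seat between -0.045 and -0.018 m and x of link in the frame of hook_seat between -0.03 and 0.03 m and y of link in the frame of hook_seat between -0.02 and 0.02 m and linear speed of link below 0.08 m/s); the robot touches nothing.
It fails at once if the round ring weight is moved more than 20 mm (distance of ring_weight from where it was at the start of the episode above 0.02 m).
It also fails if it takes over 40 s, if anything falls off the work surface, if the arm or the gripper's body presses on something with over 40 N, if the wrist force passes 120 N, or if a joint passes its speed limit or range.

### The arm

A 6-joint arm with a two-finger parallel gripper is mounted at the origin on the work surface; the furniture and walls round the work are solid. World frame = base frame: x ahead of the robot, y to its left, z up, the work surface at z = 0. Lengths are in m, angles in rad, forces in N, time in s.
With the tool pointing down it reaches from about 0.3 to 0.85 m from the base axis. Payload 4.2 kg.
Tool frame: the origin (TCP) lies at the very end of the fingers, on their centre line; the grasp point (between the pads) lies 19 mm behind it; z points along the fingers, y is the line along which they close (so a half turn about z gives the same grasp; the last joint's range is limited). The gripper opens to 91 mm and grips with 3 to 60 N. Pads are 32 mm wide; open, the fingers measure 118 mm over their backs; the gripper's body (76 mm by 178 mm) begins 60 mm behind the grasp point.
Start: joints at [1.229, 0.32, 1.565, -0, 1.257, -0.02], TCP at [0.182, 0.545, 0.214] pointing down, gripper open.
Joint ranges: [-3.11, 3.11], [-0.84, 2.01], [0.21, 2.61], [-1.34, 4.49], [0.05, 2.63], [-2.56, 2.56]. Speed limits (rad/s): [2.57, 2.57, 3.14, 3.14, 3.14, 3.14].

### API

Orientations are given as a rotation vector (axis times angle).
In Python, from bench import env gives the robot as it stands. The module is installed in compiled form; this text tells all that it offers.
- The arm moves only by the tool apply_moves, never from a script. Its argument "moves" is a list that holds one entry, the list of rows, each a list of 6 numbers: the shift along the world's x, y, z in cm, then the turn, a rotation vector about the world's x, y, z in degrees. A call has exactly 8 rows; each row is the pose to reach, as a shift and turn from the pose commanded when the call began; what a row does not reach only later rows make up. A row lasts 1/10 s, in which the tool goes at most 50 mm and 8.59 degrees, less where a joint would pass 70% of its speed; a pose out of reach is approached as far as the arm can. A call with a gripper value outside its range is refused whole. "fingers" is the finger opening in cm, from 0 to 9.12, set as the call begins (left out, the last holds). The fingers move at their own pace and stop on an object; the grip force is fixed at half the most. Time passes only in rows, so rows that repeat a pose let the fingers close, or fill a call up. It gives the time, the measured TCP pose, the force, the opening and the grip force at its end, in the units of the state.
- env.sense(): the state, without advancing time (a new reading comes with each control period).
- env.grab_frame(name): name is "side" or "top"; returns the picture (480x640x3 uint8, blue, green, red); there is no depth.
- env.calibration(name): a dict with "intrinsics" (3x3 intrinsics, pixels), "k1" (the pictures are not rectified: a ray, as slopes to the right and down, at radius r is drawn at 1 + k1 r^2 times it, then the intrinsics apply), "eye" and "attitude" of the camera in the world. Camera axes: x right, y up, looking along -z (the intrinsics and any distortion apply to the point x, -y, -z); pixel columns grow to the right and rows downward; lengths in m; the calibration is good to about 2 mm. A picture is of the moment at which its call begins. calibration takes no time and is no camera call.
- env.hand_in(): hands the job in; it is judged then, once.
The state is a dict: "clock": time; "joint_positions": joint angles; "joint_vel": joint speeds; "joint_efforts": joint torques, N m; "position": TCP position; "orientation": TCP orientation; "wrist_force": force on the tool from outside, world axes, zero at the start; "moment": the same for the moment, N m; "grip_width": opening from 0.0 (shut) to 1.0 (fully open); "grip_force": force on a finger pad.
Only numpy, scipy, OpenCV 4.12 (cv2) and the standard library are available. Lean on these libraries where they do the work, as an engineer would, in place of code of your own. Each camera call takes 0.05 s, during which the arm holds its last target. There are 200 camera calls.

## Working session

There is one attempt and no reset: what is moved stays moved. The work goes in short steps, Python scripts to look and compute and a tool call to move; the robot and the scene stay as the last step left them, time stands still between calls to the robot, and variables do not carry over. Pictures are saved under pics/ and viewed, at most 10 in all, crops included, and the job is handed in when it is done.

Besides the shell and the picture viewer there is one more tool, called after "Call:" by a JSON object that holds its "name" and its "arguments". apply_moves: Moves the arm, as the interface text tells. Its arguments: {"type":"object","properties":{"moves":{"type":"array"},"fingers":{"type":"number"}},"required":["moves"]}

```bash
mkdir -p pics; cat > h.py <<'E'
import numpy as np,cv2
from scipy.spatial.transform import Rotation as R
from bench import env
def cal(n):
    c=env.calibration(n); A=np.array(c["attitude"],float)
    A=A if A.shape==(3,3) else (R.from_rotvec(A).as_matrix() if A.size==3 else A)
    return np.array(c["intrinsics"]),c["k1"],np.array(c["eye"]),A
def ray(n,u,v):
    K,k,e,A=cal(n); d=np.linalg.solve(K,[u,v,1.])[:2]; s=d.copy()
    for _ in range(30): s=d/(1+k*(s@s))
    w=A@np.array([s[0],-s[1],-1.]); return e,w
def onz(n,u,v,z):
    e,w=ray(n,u,v); return e+w*(z-e[2])/w[2]
def proj(n,p):
    K,k,e,A=cal(n); q=A.T@(np.array(p)-e); s=np.array([q[0],-q[1]])/-q[2]; s=s*(1+k*(s@s)); return (K@[*s,1])[:2]
E
python3 - <<'E'
from h import *
for n in("side","top"):
    cv2.imwrite(f"pics/{n}0.png",env.grab_frame(n)); print(env.calibration(n))
print(env.sense())
E
```

```text
{'intrinsics': array([[546.19200814,   0.        , 319.03312015],
       [  0.        , 546.19200814, 241.24598207],
       [  0.        ,   0.        ,   1.        ]]), 'k1': 0.03725831900700192, 'eye': array([0.51171394, 0.99721154, 0.54451543]), 'attitude': array([ 0.03227737, -1.68165964, -2.60123346])}
{'intrinsics': array([[486.26856345,   0.        , 328.49716448],
       [  0.        , 486.26856345, 245.77533656],
       [  0.        ,   0.        ,   1.        ]]), 'k1': -0.019386722631346342, 'eye': array([0.47010796, 0.01603435, 1.10042404]), 'attitude': array([ 0.0650085 , -0.07090051, -1.57260544])}
{'clock': 0.1, 'joint_positions': array([ 1.22899117e+00,  3.20217281e-01,  1.56551342e+00,  5.33567072e-06,
        1.25737632e+00, -1.99896631e-02]), 'joint_vel': array([-0.00083059, -0.00138262, -0.00302164,  0.0003611 ,  0.0007111 ,
       -0.00184647]), 'joint_efforts': array([ 1.66856200e-03, -4.13337207e+01, -2.32506216e+01,  7.29277125e-02,
        4.24142880e-02, -4.99462112e-05]), 'position': array([0.18171563, 0.54508243, 0.21322741]), 'orientation': array([-5.03286009e-01, -3.10073523e+00,  2.33831509e-03]), 'wrist_force': array([ 0.08808116,  0.34639152, -0.45920586]), 'moment': array([-0.0139803 , -0.04066373,  0.02765168]), 'grip_force': 0.0, 'grip_width': 0.999750714355455}
```

View pics/side0.png

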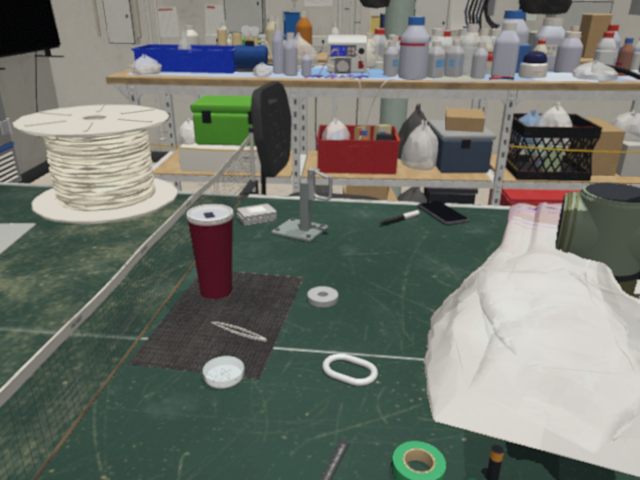

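View pics/top0.png

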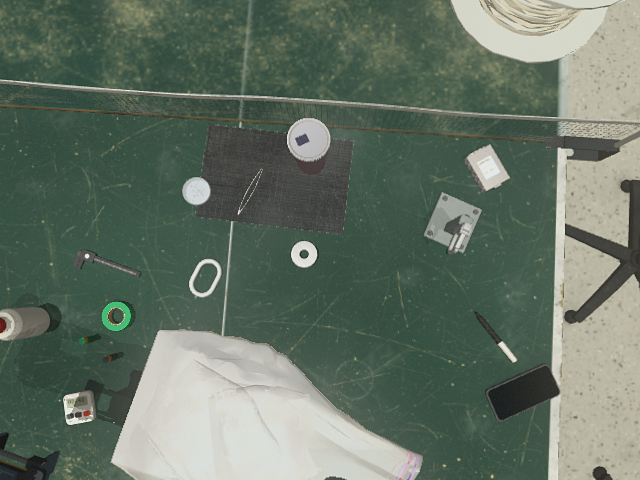

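The side view shows the link at about (350,369), the ring at (322,296) and the stand at (300,230) with its hook at (322,185). In the top view the link is at (205,278), the ring at (304,254) and the stand foot at (453,222), with the hook near (460,237).

```bash
python3 - <<'E'
from h import *
t=cv2.imread("pics/top0.png"); s=cv2.imread("pics/side0.png")
print(proj("top",env.sense()["position"]),proj("side",env.sense()["position"]), proj("top",[0,0,0]))
def hull(im,x0,y0,x1,y1,thr):
    g=im[y0:y1,x0:x1].astype(int); m=((g.min(2)>thr)).astype(np.uint8)
    c=max(cv2.findContours(m,cv2.RETR_EXTERNAL,cv2.CHAIN_APPROX_NONE)[0],key=cv2.contourArea)[:,0]+[x0,y0]
    return c
for n,im,b,z in(("top",t,(180,250,228,305,150),.005),("side",s,(315,348,385,390,150),.005),("top",t,(288,238,322,270,150),.012),("side",s,(303,283,342,310,130),.01)):
    c=hull(im,*b); p=np.array([onz(n,u,v,z)[:2] for u,v in c]).astype(np.float32)
    r=cv2.minAreaRect(p*1000); print(n,r)
# foot, top
c=hull(t,415,185,490,260,95); p=np.array([onz("top",u,v,.01)[:2] for u,v in c]).astype(np.float32)
print(cv2.minAreaRect(p*1000)); print(cv2.boxPoints(cv2.minAreaRect(p*1000)))
a=cv2.resize(t[180:265,410:490],None,fx=6,fy=6,interpolation=cv2.INTER_CUBIC)[:, :400*2]
b=cv2.resize(s[160:245,265:340],None,fx=6,fy=6,interpolation=cv2.INTER_CUBIC)
cv2.imwrite("pics/c1.png",cv2.resize(np.hstack([a,b]),None,fx=.85,fy=.85))
E
```

```text
[ 30.27001456 450.84661581] [682.5716194  371.53820953] [334.67070249 503.82392112]
top ((494.5880126953125, 290.23626708984375), (58.32921600341797, 87.68119049072266), 61.9838981628418)
side ((497.18695068359375, 283.58892822265625), (64.5860366821289, 97.63423919677734), 63.17093276977539)
top ((547.3029174804688, 67.93220520019531), (57.285831451416016, 57.070220947265625), 44.93800735473633)
side ((546.5057983398438, 62.01237106323242), (57.31786346435547, 62.95149612426758), 3.4254467487335205)
((614.2631225585938, -267.26904296875), (99.59040832519531, 117.18852233886719), 65.64315795898438)
[[ 540.34766 -288.46686]
 [ 647.1057  -336.79755]
 [ 688.1786  -246.07123]
 [ 581.42053 -197.74054]]
```

View pics/c1.png

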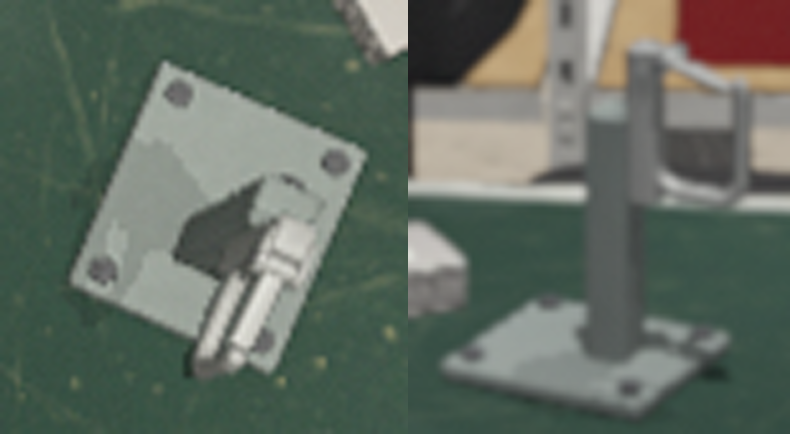

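The crop shows the hook pointing down-left along the foot's edge. In the top view the gate is the right bar and the seat is the left one. In the side view the tip top is near (330,176) and the shank top near (311,169).

```bash
python3 - <<'E'
from h import *
def tri(a,b):
    e1,d1=ray("top",*a); e2,d2=ray("side",*b)
    s=np.linalg.lstsq(np.stack([d1,-d2],1),e2-e1,rcond=None)[0]; p,q=e1+s[0]*d1,e2+s[1]*d2
    return (p+q)/2,np.linalg.norm(p-q)
C=lambda x,y:(410+x/5.1,180+y/5.1); S=lambda x,y:(265+(x-408)/5.1,160+y/5.1)
F=[onz("top",*C(*c),.01) for c in((165,62),(366,155),(272,372),(72,282))]
F2=[onz("side",*S(*c),.01) for c in((548,297),(730,338),(640,405),(440,365))]
for f in (F,F2):
  f=np.array(f);print(f.round(4).tolist(),f.mean(0)); print([(np.linalg.norm(f[i]-f[i-1]).round(4),np.degrees(np.arctan2(*(f[i]-f[i-1])[1::-1])).round(1)) for i in range(4)])
print("tip",onz("top",*C(235,358),.161),onz("side",*S(740,82),.161),tri(C(235,358),S(740,82)))
print("shank",onz("top",*C(290,238),.170),onz("side",*S(645,47),.170),tri(C(290,238),S(645,47)))
s=env.sense(); print(R.from_rotvec(s["orientation"]).as_matrix().round(3))
E
```

```text
[[0.6865, -0.2479, 0.01], [0.6444, -0.3367, 0.01], [0.5476, -0.292, 0.01], [0.5878, -0.2042, 0.01]] [ 0.61659312 -0.27021754  0.01      ]
[(np.float64(0.1079), np.float64(-23.9)), (np.float64(0.0983), np.float64(-115.4)), (np.float64(0.1066), np.float64(155.2)), (np.float64(0.0966), np.float64(65.4))]
[[0.6423, -0.3311, 0.01], [0.5469, -0.2824, 0.01], [0.5865, -0.1979, 0.01], [0.6864, -0.2394, 0.01]] [ 0.61553725 -0.26270077  0.01      ]
[(np.float64(0.1018), np.float64(-115.7)), (np.float64(0.1071), np.float64(152.9)), (np.float64(0.0933), np.float64(64.9)), (np.float64(0.1082), np.float64(-22.6))]
tip [ 0.54226763 -0.23536308  0.161     ] [ 0.54242729 -0.22375996  0.161     ] (array([ 0.54266021, -0.23643164,  0.1570132 ]), np.float64(0.00017217778967689267))
shank [ 0.58711313 -0.2550527   0.17      ] [ 0.58716074 -0.24566141  0.17      ] (array([ 0.58764669, -0.25596295,  0.16688039]), np.float64(0.0002803892249242667))
[[-0.949  0.316 -0.001]
 [ 0.316  0.949 -0.001]
 [ 0.    -0.002 -1.   ]]
```

Call:
{"name": "apply_moves", "arguments": {"moves": [[[3,-2.5,0,0,0,-2],[7.5,-6,0,0,0,-4],[12,-9.8,0,0,0,-6],[16.5,-13.4,0,0,0,-8],[21,-17.1,0,0,0,-9.6],[25.5,-20.8,-2,0,0,-9.6],[29,-23.6,-4,0,0,-9.6],[31.3,-25.5,-5,0,0,-9.6]]], "fingers": 9.12}}

```text
clock: 0.9
position: [0.4797, 0.3024, 0.1706]
orientation: [0.761, 3.048, 0.001]
wrist_force: [0.1, 0.2, -0.0]
grip_width: 1.0
grip_force: 0.0
```

```bash
python3 - <<'E'
from h import *
for n in("side","top"):
    cv2.imwrite(f"pics/{n}1.png",env.grab_frame(n))
s=env.sense(); print(s["clock"],s["position"],s["wrist_force"],R.from_rotvec(s["orientation"]).as_matrix().round(3).tolist())
a=cv2.imread("pics/side1.png")[250:450,230:460]; b=cv2.imread("pics/top1.png")[200:350,130:280]
cv2.imwrite("pics/c2.png",np.hstack([cv2.resize(a,(460,400)),cv2.resize(b,(340,400))]))
E
```

```text
1.0 [0.48099347 0.29948447 0.16827297] [-0.79980629  0.01275134  0.89489291] [[-0.88, 0.475, -0.003], [0.475, 0.88, -0.004], [0.0, -0.005, -1.0]]
```

View pics/c2.png

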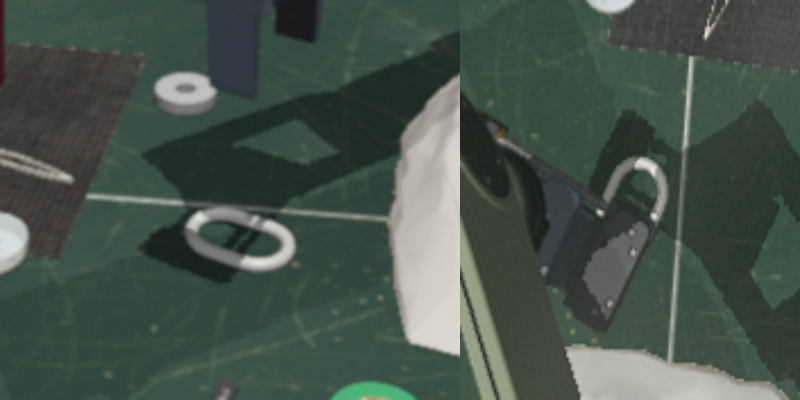

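The side crop shows the open fingers above the link, and the top crop shows the gripper partly covering it. The arm is still closing in on its target, so I'll lower partway and read the pose.

Call:
{"name": "apply_moves", "arguments": {"moves": [[[0,0,-2,0,0,0],[0,0,-4,0,0,0],[0,0,-6,0,0,0],[0,0,-8,0,0,0],[0,0,-10,0,0,0],[0,0,-10,0,0,0],[0,0,-10,0,0,0],[0,0,-10,0,0,0]]]}}

```text
clock: 1.8
position: [0.479, 0.3046, 0.0723]
orientation: [0.76, 3.047, 0.003]
wrist_force: [0.3, 0.1, 0.4]
grip_width: 1.0
grip_force: 0.0
```

Call:
{"name": "apply_moves", "arguments": {"moves": [[[0.8,-0.7,0,0,0,0],[1.6,-1.4,0,0,0,0],[1.6,-1.4,-2,0,0,0],[1.6,-1.4,-4,0,0,0],[1.6,-1.4,-5.5,0,0,0],[1.6,-1.4,-6.4,0,0,0],[1.6,-1.4,-6.8,0,0,0],[1.6,-1.4,-6.8,0,0,0]]]}}

```text
clock: 2.6
position: [0.4949, 0.2896, 0.0031]
orientation: [0.762, 3.048, 0.0]
wrist_force: [-0.2, 1.0, -0.3]
grip_width: 1.001
grip_force: 0.0
```

Call:
{"name": "apply_moves", "arguments": {"moves": [[[0,0,0,0,0,0],[0,0,0,0,0,0],[0,0,0,0,0,0],[0,0,0,0,0,0],[0,0,0,0,0,0],[0,0,0,0,0,0],[0,0,0,0,0,0],[0,0,0,0,0,0]]], "fingers": 4.5}}

```text
clock: 3.4
position: [0.4945, 0.2899, 0.0034]
orientation: [0.761, 3.048, 0.0]
wrist_force: [-1.1, -1.2, 5.1]
grip_width: 0.646
grip_force: 30.0
```

Call:
{"name": "apply_moves", "arguments": {"moves": [[[0,0,3,0,0,0],[0,0,7,0,0,0],[0,0,11,0,0,1],[0.3,-1,15,0,0,2],[0.3,-4,18,0,0,3],[0.5,-7,20,0,0,4],[0.7,-10.5,21,0,0,4],[1,-14,21,0,0,4]]]}}

```text
clock: 4.2
position: [0.5053, 0.1491, 0.2147]
orientation: [0.652, 3.069, 0.003]
wrist_force: [0.7, -0.4, -0.6]
grip_width: 0.648
grip_force: 30.0
```

Call:
{"name": "apply_moves", "arguments": {"moves": [[[0.2,-3.5,0,0,0,0],[0.4,-7,0,0,0,0],[0.6,-10.5,0,0,0,0],[0.8,-14,0,0,0,0],[1,-17.5,0,0,0,0],[1.2,-21,0,0,0,0],[1.4,-24,0,0,0,0],[1.5,-26,0,0,0,0]]]}}

```text
clock: 5.0
position: [0.5194, -0.1122, 0.2125]
orientation: [-0.657, -3.072, 0.0]
wrist_force: [0.0, -0.4, -0.7]
grip_width: 0.649
grip_force: 30.0
```

Call:
{"name": "apply_moves", "arguments": {"moves": [[[0.1,-2.5,0,0,0,0],[0.2,-5,0,0,0,0],[0.3,-7.5,0,0,0,0],[0.4,-9.5,0,0,0,0],[0.5,-11,0,0,0,0],[0.5,-11.4,0,0,0,0],[0.5,-11.4,0,0,0,0],[0.5,-11.4,0,0,0,0]]]}}

```text
clock: 5.8
position: [0.5244, -0.2233, 0.213]
orientation: [-0.653, -3.073, -0.001]
wrist_force: [0.2, 0.1, 0.3]
grip_width: 0.648
grip_force: 30.0
```

```bash
python3 - <<'E'
from h import *
for n in("side","top"):
    cv2.imwrite(f"pics/{n}2.png",env.grab_frame(n))
s=env.sense(); print(s["clock"],s["position"])
a=cv2.imread("pics/side2.png")[120:250,250:380]; b=cv2.imread("pics/top2.png")[170:300,390:520]
cv2.imwrite("pics/c3.png",np.hstack([cv2.resize(x,(400,400),interpolation=cv2.INTER_CUBIC) for x in(a,b)]))
E
```

```text
5.9 [ 0.5244899  -0.22320361  0.21315292]
```

View pics/c3.png

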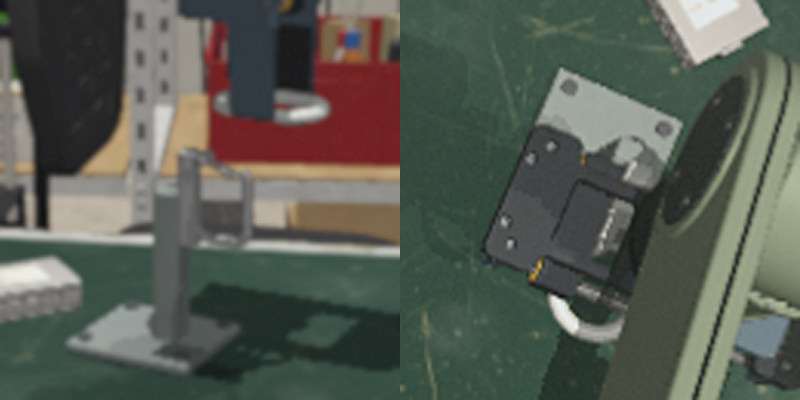

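The side crop shows the link level above the hook, spanning columns 215–330, with the tip bar at column 246. I'll compare this with the prediction.

```bash
python3 - <<'E'
from h import *
a=np.radians(-24.2); X=np.array([np.cos(a),np.sin(a),0]); Y=np.array([-np.sin(a),np.cos(a),0])
T=np.array([.5244,-.2233,.215])
P=np.array([proj("side",T+X*(s*.015+.03*np.cos(t))+Y*.03*np.sin(t)) for t in np.linspace(0,6.28,90) for s in[np.sign(np.cos(t))]])
f=lambda u:(u-[250,120])*400/130
print("link pred",f(P.min(0)),f(P.max(0)))
Q=np.array([proj("top",T+X*(s*.015+.03*np.cos(t))+Y*.03*np.sin(t)) for t in np.linspace(0,6.28,90) for s in[np.sign(np.cos(t))]])
g=lambda u:(u-[390,170])*400/130
print("top pred",g(Q.min(0)),g(Q.max(0)))
O=np.array([.5617,-.243,0])
for n,p in(("tiptop",[-.021,.161]),("tipfoot",[-.021,.1]),("shanktop",[.029,.17])): print(n,f(proj("side",O+X*p[0]+[0,0,p[1]])))
E
```

```text
link pred [213.34758709  90.28139511] [330.96988469 116.79870827]
top pred [147.75143341 196.65307832] [267.80871866 343.48595636]
tiptop [246.71652865 168.33554133]
tipfoot [245.54795092 243.93862445]
shanktop [188.58496202 147.93626741]
```

Prediction and image agree to about a millimetre. I'll correct y by -3 mm and descend.

Call:
{"name": "apply_moves", "arguments": {"moves": [[[0,-0.3,0,0,0,0],[0,-0.3,-1,0,0,0],[0,-0.3,-2,0,0,0],[0,-0.3,-3,0,0,0],[0,-0.3,-4,0,0,0],[0,-0.3,-5,0,0,0],[0,-0.3,-6,0,0,0],[0,-0.3,-6.5,0,0,0]]]}}

```text
clock: 6.7
position: [0.524, -0.2269, 0.1472]
orientation: [-0.654, -3.071, -0.001]
wrist_force: [-1.0, 0.3, 1.4]
grip_width: 0.648
grip_force: 30.0
```

```bash
python3 - <<'E'
from h import *
cv2.imwrite("pics/c4.png",cv2.resize(env.grab_frame("side")[120:250,250:380],(600,600),interpolation=cv2.INTER_CUBIC))
E
```

```text
(no output)
```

View pics/c4.png

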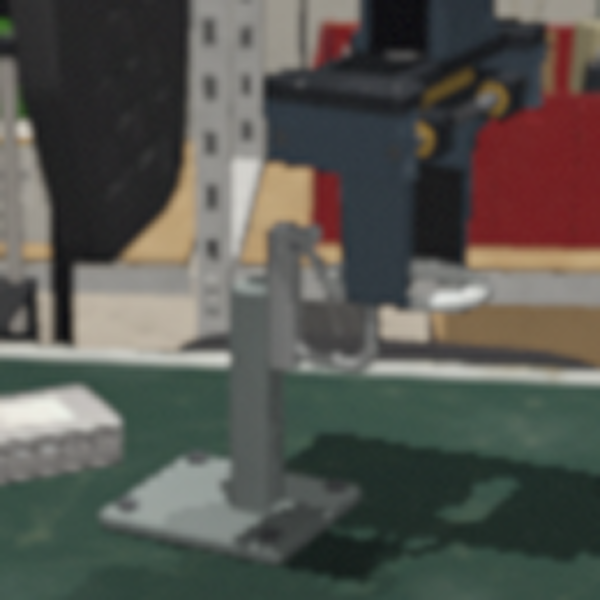

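The link's far end has pushed the gate inward (the gate runs from (300,240) to (345,310)), and the tip bar is inside the link. I'll continue down.

Call:
{"name": "apply_moves", "arguments": {"moves": [[[0,0,-0.7,0,0,0],[0,0,-1.4,0,0,0],[0,0,-2,0,0,0],[0,0,-2.6,0,0,0],[0,0,-3.1,0,0,0],[0,0,-3.5,0,0,0],[0,0,-3.7,0,0,0],[0,0,-3.7,0,0,0]]]}}

```text
clock: 7.55
position: [0.5244, -0.2271, 0.1108]
orientation: [-0.654, -3.072, -0.0]
wrist_force: [-0.3, 0.4, -1.2]
grip_width: 0.649
grip_force: 30.0
```

```bash
python3 - <<'E'
from h import *
cv2.imwrite("pics/c5.png",cv2.resize(env.grab_frame("side")[120:250,250:380],(600,600),interpolation=cv2.INTER_CUBIC))
E
```

```text
(no output)
```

View pics/c5.png

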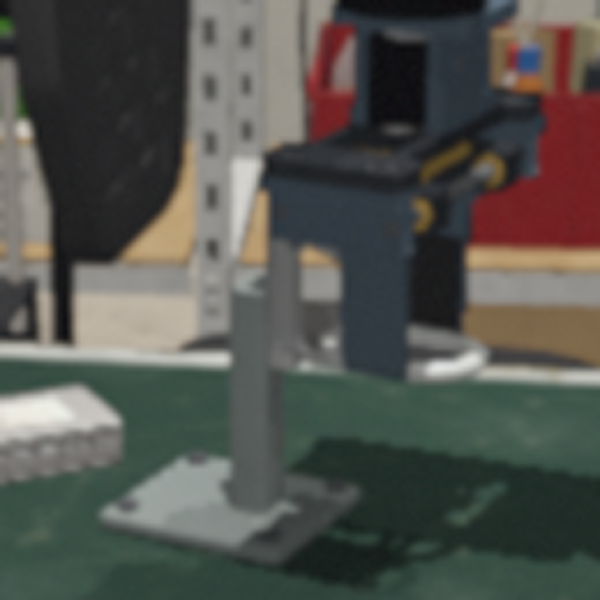

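The link is now down around the seat, the gate is no longer pushed visibly below the gripper, and forces are near zero. I'll lower 3 mm more, then release.

Call:
{"name": "apply_moves", "arguments": {"moves": [[[0,0,-0.1,0,0,0],[0,0,-0.2,0,0,0],[0,0,-0.3,0,0,0],[0,0,-0.3,0,0,0],[0,0,-0.3,0,0,0],[0,0,-0.3,0,0,0],[0,0,-0.3,0,0,0],[0,0,-0.3,0,0,0]]]}}

```text
clock: 8.4
position: [0.5245, -0.2271, 0.1081]
orientation: [0.654, 3.073, 0.0]
wrist_force: [0.9, 0.4, -0.8]
grip_width: 0.651
grip_force: 30.0
```

Call:
{"name": "apply_moves", "arguments": {"moves": [[[0,0,0,0,0,0],[0,0,0,0,0,0],[0,0,0,0,0,0],[0,0,0,0,0,0],[0,0,0,0,0,0],[0,0,0,0,0,0],[0,0,0,0,0,0],[0,0,0,0,0,0]]], "fingers": 9.12}}

```text
clock: 9.2
position: [0.5245, -0.2271, 0.1081]
orientation: [0.654, 3.073, 0.0]
wrist_force: [0.5, 0.2, 0.2]
grip_width: 0.998
grip_force: 0.0
```

Call:
{"name": "apply_moves", "arguments": {"moves": [[[0,0,1,0,0,0],[0,0,3,0,0,0],[0,0,5,0,0,0],[0,0,8,0,0,0],[0,0,11,0,0,0],[0,0,14,0,0,0],[-1,3,15,0,0,0],[-2,6,15,0,0,0]]]}}

```text
clock: 10.0
position: [0.5054, -0.1673, 0.261]
orientation: [0.656, 3.067, -0.001]
wrist_force: [0.5, 1.3, 0.7]
grip_width: 0.999
grip_force: 0.0
```

```bash
python3 - <<'E'
from h import *
a=env.grab_frame("side")[120:250,250:380]; b=env.grab_frame("top")[170:300,390:520]
cv2.imwrite("pics/c6.png",np.hstack([cv2.resize(x,(400,400),interpolation=cv2.INTER_CUBIC) for x in(a,b)]))
E
```

```text
(no output)
```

View pics/c6.png

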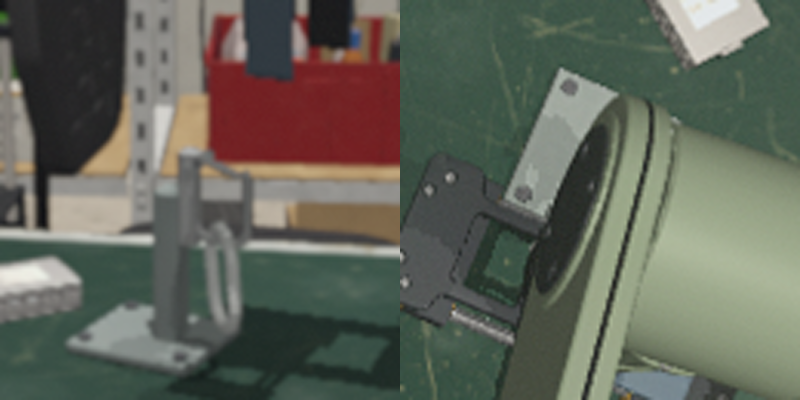

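The side crop shows the link hanging from the seat around (222,275), with the gate shut from (200,160) to (245,178). I'll let it settle while the arm holds clear, then hand in.

Call:
{"name": "apply_moves", "arguments": {"moves": [[[0,1,0,0,0,0],[0,2,0,0,0,0],[0,2,0,0,0,0],[0,2,0,0,0,0],[0,2,0,0,0,0],[0,2,0,0,0,0],[0,2,0,0,0,0],[0,2,0,0,0,0]]]}}

```text
clock: 10.9
position: [0.5045, -0.1473, 0.258]
orientation: [-0.655, -3.073, -0.0]
wrist_force: [-0.5, 0.6, -0.8]
grip_width: 0.996
grip_force: 0.0
```

Call:
{"name": "apply_moves", "arguments": {"moves": [[[0,0,0,0,0,0],[0,0,0,0,0,0],[0,0,0,0,0,0],[0,0,0,0,0,0],[0,0,0,0,0,0],[0,0,0,0,0,0],[0,0,0,0,0,0],[0,0,0,0,0,0]]]}}

```text
clock: 11.7
position: [0.5045, -0.1471, 0.2581]
orientation: [0.654, 3.073, 0.0]
wrist_force: [0.0, -0.7, 0.2]
grip_width: 0.998
grip_force: 0.0
```

Call:
{"name": "apply_moves", "arguments": {"moves": [[[0,0,0,0,0,0],[0,0,0,0,0,0],[0,0,0,0,0,0],[0,0,0,0,0,0],[0,0,0,0,0,0],[0,0,0,0,0,0],[0,0,0,0,0,0],[0,0,0,0,0,0]]]}}

```text
clock: 12.5
position: [0.5045, -0.1471, 0.2581]
orientation: [0.654, 3.073, 0.0]
wrist_force: [-0.0, 1.0, -0.8]
grip_width: 1.0
grip_force: 0.0
```

```bash
python3 - <<'E'
from h import *
f=lambda:env.grab_frame("side")[170:245,300:350].astype(int)
a=f();b=f();c=f();d=f()
print(np.abs(a-b).max(),np.abs(a-d).max())
cv2.imwrite("pics/c7.png",cv2.resize(d.astype(np.uint8),(400,600),interpolation=cv2.INTER_CUBIC))
E
```

```text
4 4
```

View pics/c7.png

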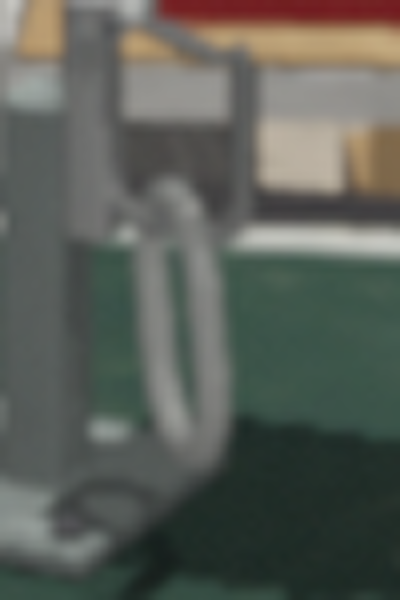

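The link hangs still from the seat (top end near (170,190), bottom near (200,460)), and the gate above is shut.

```bash
python3 -c "
from bench import env
print(env.hand_in())"
```

```text
the job is handed in; nothing more can be done
None
```

I handed the job in with the link hanging still in the hook, the gate shut behind it and the arm clear; the ring weight was never approached, and the hand-in call returned no verdict.

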